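# Hang the lift-off gate on the heading-tip rack and shut it

## Robot

A 6-joint arm with a two-finger parallel gripper is mounted at the origin on the work surface. World frame = base frame: x ahead of the robot, y to its left, z up, the work surface at z = 0. Lengths are in mm, angles in rad, forces in N, time in s.
With the tool pointing down it reaches from about 350 to 875 mm from the base axis. Payload 4.2 kg.
Tool frame: the origin (TCP) lies at the very end of the fingers, on their centre line; the grasp point (between the pads) lies arm.hold_point_z behind it (arm.hold_point_z is the distance from the TCP to the grasp point, in mm); y points along the fingers, x is the direction in which the jaws open and shut, and the axes are right-handed (so a half turn about y gives the same grasp; the last joint's range is limited). The gripper opens to 85 mm and grips with 20 to 120 N. Pads are 22 mm wide; open, the fingers measure 114 mm over their backs; the gripper's body (76 mm by 85 mm) begins 54 mm behind the grasp point. The pads swing forward as they close: fully open they stand 13 mm farther back than shut.
Start: joints at [1.59, 0.385, 0.008, 0, -1.194, -0.259], TCP at [148.411, 607.102, 231.312] pointing down, gripper open.
Joint ranges: [-3.14, 3.14], [-1.21, 2.06], [-1.07, 1.41], [-3.16, 2.05], [-2.99, -0.16], [-3.1, 3.1]. Speed limits (rad/s): [2.79, 2.79, 3.14, 3.14, 3.14, 3.14].

## Interface

Orientations are given as a unit quaternion [x, y, z, w].
In Python, from bench import arm gives the robot as it stands.
- The arm moves only by the shell command python3 -m creep 'ROWS'. ROWS is JSON, a list of rows, each a list of 3 entries, a list of its own where there are three numbers: the shift along the world's x, y, z in mm, then the turn, a rotation vector about the world's x, y, z in rad, then the gripper command: -1 is shut, 1 is fully open, values between are in proportion. In form: [[[dx, dy, dz], [wx, wy, wz], jaw], ...]. A call has 1 to 12 rows; each row is the pose to reach, as a shift and turn from the pose commanded when the call began; what a row does not reach only later rows make up. A row lasts 1/12 s, in which the tool goes at most 41.7 mm and 7.16 degrees, less where a joint would pass 70% of its speed; a pose out of reach is approached as far as the arm can. A call with a gripper value outside its range is refused whole. The fingers move at their own pace and stop on an object; the grip force is fixed at half the most. Time passes only in rows, so rows that repeat a pose let the fingers close. It gives the time, the measured TCP pose, the force and the opening at its end, in the units of the state.
- arm.read_state(): the state, without advancing time (a new reading comes with each control period).
- arm.get_image(name): name is "scene" or "top" or "wrist"; returns (picture, depth): 420x560x3 uint8, red, green, blue; 420x560 float32, mm along the optical axis (not along the pixel's ray), 0 where there is no reading.
- arm.camera_params(name): a dict with "camera_matrix" (3x3 intrinsics, pixels), "extrinsics" (4x4, takes a point from world to camera coordinates); the wrist camera has in their place "T_tool_cam" (4x4, takes a point from camera to tool coordinates, whose origin is the TCP and whose axes are the tool frame's). Camera axes: x right, y down, z forward; pixel columns grow to the right and rows downward; lengths in mm; the calibration is good to about 2 mm. A picture is of the moment at which its call begins: read the wrist's pose just before it. camera_params takes no time and is no camera call.
- arm.job_done(): hands the job in, once; it reports no verdict.
The state is a dict: "clock": time; "joints": joint angles; "joint_vel": joint speeds; "joint_efforts": joint torques, N m; "position": TCP position; "ee_rot": TCP orientation; "contact_force": force on the tool from outside, world axes, zero at the start; "wrist_torque": the same for the moment, N m; "gripper_width": finger opening in mm.
Only numpy, scipy, OpenCV 4.12 (cv2) and the standard library are available. Lean on these libraries where they do the work, as an engineer would, in place of code of your own. Each camera call takes 0.05 s, during which the arm holds its last target.

## Task

Take the steel gate out of its slotted block and hang it on the two upright pins of the tip rack, standing well open, so that both knuckles drop fully home on their pins. Let go so that it hangs free, then swing it shut under the lip against the keeper post, and leave the bottle, stake, scoop and tool handle where they are.

Things in the scene. Friction and masses are not known exactly. Their poses are not given: they have to be found in the camera images.
- rack: Fixed wooden rack, three steel heading tips at its back. Origin: centre of underside, z up, front looks along -x, y along the front. At y = -70 a hinge post (60 wide, 112 high, front x = -55) carries a steel pintle strip (30 wide, face x = -63) with two vertical pins, one above the other. The gate shut stands along the rack's y, its back on the keeper post. Sizes in mm.
- pin_mark (a point): Middle of the lower pin's range, at (-85, -70, 40) of the rack, at boss top height. The strip is slotted: both pins together stand anywhere within 15 mm of here along the rack's y (x is exact); no reading tells where, so find it by touch or by eye. Pin 12 mm across, 22 long (tip z = 62), top 4 tapered to 8 across. A knuckle rests on the boss top (boss 17 across, 12 thick).
- pin_mark_up (a point): The same for the upper pin: (-85, -70, 115) of the rack; boss underside z = 103, pin tip z = 137. It stands straight above the lower pin. The gate's lower knuckle must pass between the lower tip (z = 62) and this boss's underside: bring the gate in from the front or side with its origin at z = 64 to 83, then lower it. Arms from the strip behind carry the bosses.
- keeper (a point): Front face of the keeper post (40 mm wide, centre y = 55 of the rack), at (-80, 55, 90) of the rack: the shut gate's back rests on it.
- lip (a point): Lower front edge of the steel lip over the keeper post, (-102, 55, 151) of the rack, 40 mm wide along y, 8 thick. The gate, fully home (top rail z = 140), swings in below it; it keeps a shut gate from being lifted off or lowered on.
- gate: Loose steel gate of flat bar, 0.4 to 0.75 kg, 8 mm thick. Origin: hinge axis, underside of the lower knuckle; z up, y its normal, it extends along its -x. Frame x = -14 to -130, z = 0 to 100. At the start upright in the block, underside 15 above the bench. Hung home, origin 40 above the rack's underside. Axes along the rack's: 90 degrees open; turned clockwise 90 from there (from above): shut.
- knuckle_up (a point): Underside of the upper knuckle on the hinge axis, (0, 0, 75) mm in the gate's frame; the lower one is at its origin. Knuckles: rings 27 outside, 15 bore, 18 high. 1.5 mm play all round on the pins: the hung gate swings freely and may sag up to 3 degrees.
- gate_end (a point): Middle of the gate's free upright edge: (-130, 0, 50) in the gate's frame (mm). Its axes are the gate's.
- gate_lug (a point): Top centre of the lifting lug, (-57, 0, 140) in the gate's frame: lug 30 long along x, 10 thick, 40 tall (z = 100 to 140), over the centre of mass. mm.
- stand: Fixed slotted wooden block 90 x 75 x 40 mm; the slot runs along its x through the middle, 11 mm wide and 25 mm deep; the gate's bottom rail stands in it. Origin: centre of the underside.
- bottle: Amber glass bottle, 64 across, 170 mm high, standing. Origin: centre of the underside. Leave alone.
- stake: Iron anvil horn stake: foot 80 x 80 mm, about 106 mm high, horn pointing along its +x to 93 mm from the origin. Origin: centre of the underside. Leave alone.
- scoop: Copper scoop: bowl 80 across, 45 mm high, handle along its +x to 155 mm. Origin: centre of the bowl's underside. Leave alone.
- handle: Turned ash tool handle with a steel bayonet socket, lying along its x, 175 mm long, 34 mm high. Origin: below its middle, on the bench. Leave alone.
Mind the look-alikes: they are no part of the job. Of the things like the gate, leave any that is green, red or yellow; of the rest the larger one is meant.

How it is judged (in metres and radians):
On the way:
1. the gate hangs free, fully home on both pins, let go of and standing open (at least about 25 degrees) (z of gate in the frame of rack between 0.034 and 0.046 m and x of gate in the frame of rack between -0.093 and -0.077 m and y of gate in the frame of rack between -0.09 and -0.05 m and angle between gate's own z axis and vertical below 0.09 rad and x of gate_end in the frame of rack below -0.14 m and contact force between each of the fingers, the arm and gate below 0.3 N), for 0.2 s.
At the end, for the whole second after the job is handed in: The gate hangs fully home on both pins (origin 34 to 46 mm above the rack's underside, on the pin line, leaning less than 5 degrees), shut: its free edge within about 13 mm of resting against the keeper post under the lip; released and at rest (z of gate in the frame of rack between 0.034 and 0.046 m and x of gate in the frame of rack between -0.093 and -0.077 m and y of gate in the frame of rack between -0.09 and -0.05 m and angle between gate's own z axis and vertical below 0.09 rad and x of gate_end in the frame of rack between -0.097 and -0.07 m and y of gate_end in the frame of rack above 0.03 m and linear speed of gate below 0.02 m/s); the robot touches nothing.
It fails at once if a bystander (bottle) is moved by more than 25 mm (distance of bottle from where it was at the start of the episode above 0.025 m).
It fails at once if a bystander (stake) is moved by more than 25 mm (distance of stake from where it was at the start of the episode above 0.025 m).
It fails at once if a bystander (scoop) is moved by more than 25 mm (distance of scoop from where it was at the start of the episode above 0.025 m).
It fails at once if a bystander (handle) is moved by more than 25 mm (distance of handle from where it was at the start of the episode above 0.025 m).
It also fails if it takes over 59 s, if anything falls off the work surface, if the arm or the gripper's body presses on something with over 40 N, if the wrist force passes 120 N, or if a joint passes its speed limit or range.

## Working session

There is one attempt and no reset: what is moved stays moved. The work goes in short steps, Python scripts to look and compute and a shell command to move; the robot and the scene stay as the last step left them, time stands still between calls to the robot, and variables do not carry over. Pictures are saved under pics/ and viewed, and the job is handed in when it is done.

```bash
ls; mkdir -p pics; cat > h.py <<'E'
import numpy as np,cv2
from bench import arm
from scipy.spatial.transform import Rotation as R
def grab(name,tag):
    st=arm.read_state(); im,d=arm.get_image(name)
    cv2.imwrite(f'pics/{tag}.png',im[:,:,::-1]); np.savez(f'pics/{tag}.npz',im=im,d=d,pos=np.array(st['position']),rot=np.array(st['ee_rot']))
    return im,d
def T(name,tag):
    p=arm.camera_params(name);K=np.array(p['camera_matrix'])
    if 'extrinsics' in p: M=np.linalg.inv(np.array(p['extrinsics']))
    else:
        z=np.load(f'pics/{tag}.npz');W=np.eye(4);W[:3,:3]=R.from_quat(z['rot']).as_matrix();W[:3,3]=z['pos'];M=W@np.array(p['T_tool_cam'])
    return K,M
def cloud(name,tag):
    z=np.load(f'pics/{tag}.npz');d=z['d'];K,M=T(name,tag)
    v,u=np.mgrid[:d.shape[0],:d.shape[1]]
    c=np.stack([(u-K[0,2])/K[0,0]*d,(v-K[1,2])/K[1,1]*d,d],-1)
    w=c@M[:3,:3].T+M[:3,3]; w[d<=0]=np.nan
    return w,z['im']
def proj(name,tag,P):
    K,M=T(name,tag);c=(np.linalg.inv(M)@np.append(P,1))[:3];q=K@c;return q[:2]/q[2]
E
python3 - <<'E'
from h import *
grab('scene','s0');grab('top','t0');grab('wrist','w0')
st=arm.read_state();print(st, arm.hold_point_z)
for n in('scene','top'):print(arm.camera_params(n))
E
```

```text
pics
{'clock': 0.15, 'joints': array([ 1.58962413e+00,  3.85422240e-01,  6.94227241e-03, -3.50464448e-04,
       -1.19398678e+00, -2.58573282e-01]), 'joint_vel': array([-0.00079719, -0.00238833,  0.00345337,  0.00125349, -0.00125166,
       -0.00022268]), 'joint_efforts': array([ 1.56731903e-04, -3.92677295e+01,  1.88584077e+01,  4.18857649e+00,
       -3.38765531e-03, -2.64590867e-06]), 'position': array([148.30703112, 606.70419754, 230.44853846]), 'ee_rot': array([ 0.43703068, -0.55583094,  0.5566348 , -0.43613513]), 'contact_force': array([ 0.2146664 , -0.58693453,  0.49813465]), 'wrist_torque': array([0.05199003, 0.00071668, 0.05982436]), 'gripper_width': 85.4816335620777} 18.700000000000003
{'camera_matrix': array([[446.01716379,   0.        , 275.42885981],
       [  0.        , 446.01716379, 207.73985234],
       [  0.        ,   0.        ,   1.        ]]), 'extrinsics': array([[ 7.99281267e-01,  6.00589041e-01, -2.10299503e-02,
        -4.58693913e+02],
       [ 3.40162462e-01, -4.80992161e-01, -8.08044578e-01,
        -9.92619065e+01],
       [-4.95417960e-01,  6.38701295e-01, -5.88745871e-01,
         1.43951162e+03],
       [ 0.00000000e+00,  0.00000000e+00,  0.00000000e+00,
         1.00000000e+00]])}
{'camera_matrix': array([[393.62762621,   0.        , 276.96366633],
       [  0.        , 393.62762621, 207.34065882],
       [  0.        ,   0.        ,   1.        ]]), 'extrinsics': array([[-2.78072026e-02, -9.99005794e-01,  3.48451161e-02,
        -6.74244453e+00],
       [-9.93310994e-01,  2.37069246e-02, -1.13009956e-01,
         5.82087097e+02],
       [ 1.12071530e-01, -3.77545276e-02, -9.92982662e-01,
         9.62024596e+02],
       [ 0.00000000e+00,  0.00000000e+00,  0.00000000e+00,
         1.00000000e+00]])}
```

View pics/s0.png

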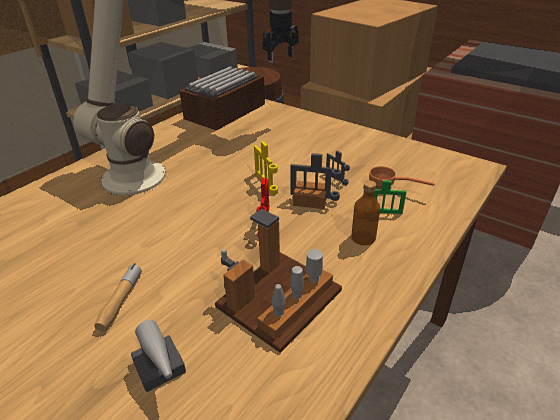

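View pics/t0.png

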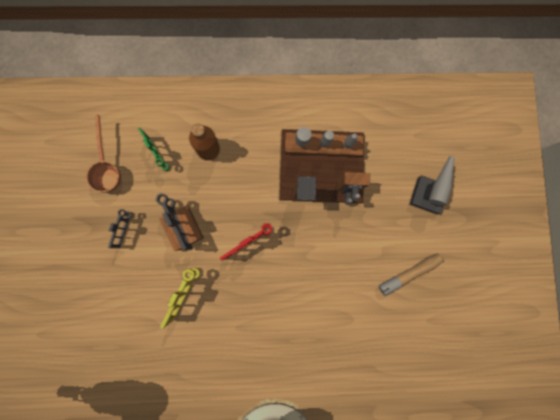

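View pics/w0.png

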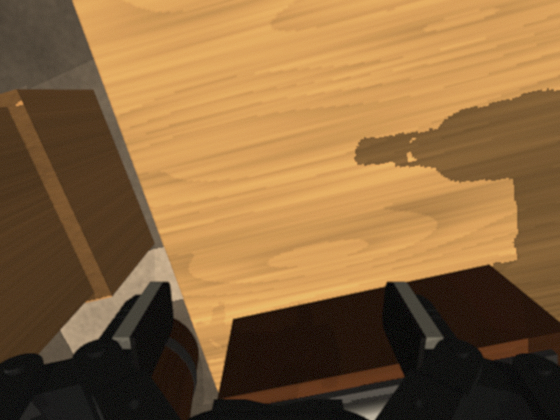

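The top image shows gate-like things at (180,225), dark in the block; (120,228), dark and smaller; and green (155,150), red (247,243) and yellow (180,297). The one in the block at (180,225) is the larger of the uncoloured pair. I'll confirm it in a crop and measure.

```bash
python3 - <<'E'
from h import *
a=cv2.imread('pics/s0.png')[130:230,230:430]; b=cv2.imread('pics/t0.png')
cv2.imwrite('pics/c1.png',cv2.resize(a,None,fx=4,fy=4,interpolation=cv2.INTER_CUBIC))
cv2.imwrite('pics/c2.png',np.vstack([cv2.resize(b[180:260,90:290],None,fx=3.5,fy=3.5,interpolation=cv2.INTER_CUBIC),cv2.resize(b[120:210,200:400],None,fx=3.5,fy=3.5,interpolation=cv2.INTER_CUBIC)]))
w,im=cloud('top','t0')
def box(u0,u1,v0,v1,zlo,zhi):
    p=w[v0:v1,u0:u1].reshape(-1,3);p=p[(p[:,2]>zlo)&(p[:,2]<zhi)];return p
for n,bx in dict(gate=(155,205,190,255),small=(105,135,205,250)).items():
    for lo,hi in((105,125),(140,165)):
        p=box(*bx,lo,hi)
        if len(p)<4: print(n,lo,len(p));continue
        q=p[:,:2];m=q.mean(0);U,S,V=np.linalg.svd(q-m);t=(q-m)@V[0]
        print(n,lo,hi,len(p),m.round(1),'dir',V[0].round(3),t.min().round(1),t.max().round(1),p[:,2].max().round(1))
# table z
print('table',np.nanmedian(w[300:340,300:360,2]))
# rack surfaces
p=box(275,375,125,210,5,60); h,e=np.histogram(w[125:210,275:375,2].ravel(),bins=np.arange(-10,180,5));print(list(zip(e.astype(int),h)))
E
```

```text
gate 105 125 234 [550.9 227.2] dir [-0.907 -0.422] -66.5 75.3 124.3
gate 140 165 83 [547.8 225.5] dir [-0.908 -0.418] -15.8 14.1 157.1
small 105 0
small 140 0
table -0.5622550248941707
[(np.int64(-10), np.int64(9)), (np.int64(-5), np.int64(1369)), (np.int64(0), np.int64(1016)), (np.int64(5), np.int64(33)), (np.int64(10), np.int64(1028)), (np.int64(15), np.int64(2022)), (np.int64(20), np.int64(75)), (np.int64(25), np.int64(53)), (np.int64(30), np.int64(37)), (np.int64(35), np.int64(91)), (np.int64(40), np.int64(417)), (np.int64(45), np.int64(689)), (np.int64(50), np.int64(44)), (np.int64(55), np.int64(28)), (np.int64(60), np.int64(23)), (np.int64(65), np.int64(11)), (np.int64(70), np.int64(26)), (np.int64(75), np.int64(42)), (np.int64(80), np.int64(37)), (np.int64(85), np.int64(49)), (np.int64(90), np.int64(52)), (np.int64(95), np.int64(48)), (np.int64(100), np.int64(49)), (np.int64(105), np.int64(132)), (np.int64(110), np.int64(344)), (np.int64(115), np.int64(77)), (np.int64(120), np.int64(208)), (np.int64(125), np.int64(9)), (np.int64(130), np.int64(11)), (np.int64(135), np.int64(21)), (np.int64(140), np.int64(2)), (np.int64(145), np.int64(0)), (np.int64(150), np.int64(5)), (np.int64(155), np.int64(336)), (np.int64(160), np.int64(78)), (np.int64(165), np.int64(0)), (np.int64(170), np.int64(0))]
```

View pics/c1.png

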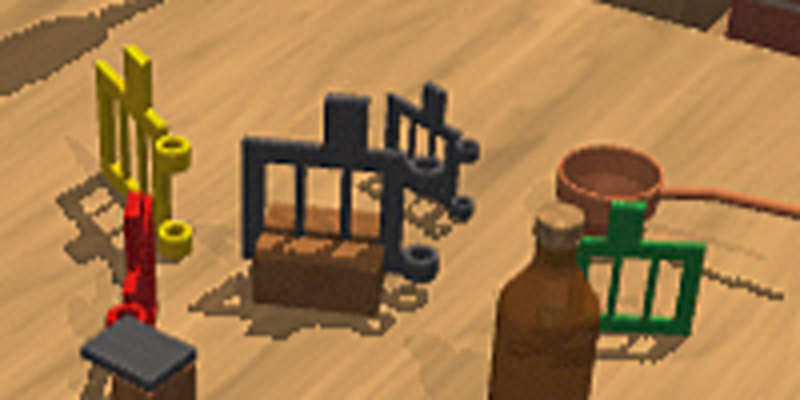

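View pics/c2.png

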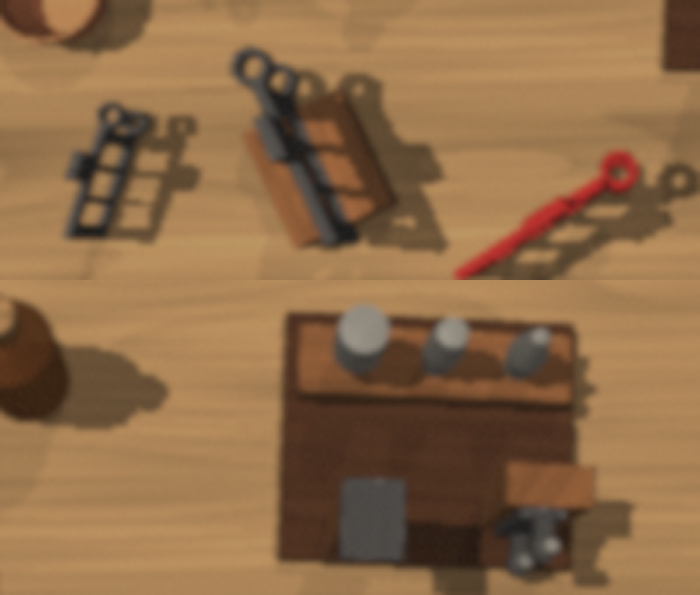

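```bash
python3 - <<'E'
from h import *
w,im=cloud('top','t0')
P=w[120:215,270:380].reshape(-1,3)
def rect(lo,hi,f=None):
    p=P[(P[:,2]>lo)&(P[:,2]<hi)]
    if f is not None:p=p[f(p)]
    r=cv2.minAreaRect(p[:,:2].astype(np.float32));print(lo,hi,len(p),np.round(r[0],1),np.round(r[1],1),round(r[2],2)); return p
p=rect(10,22);p=rect(40,50);lip=rect(152,166);hp=rect(108,118)
print(lip.mean(0),hp.mean(0))
np.set_printoptions(suppress=True,precision=1)
p=P[(P[:,2]>118)&(P[:,2]<145)];print(p[np.argsort(-p[:,2])][:40])
# wood hue of hp
w2,_=cloud('scene','s0');
Q=w2[200:345,210:350].reshape(-1,3)
for lo,hi in((108,118),(152,166),(10,22)):
    q=Q[(Q[:,2]>lo)&(Q[:,2]<hi)];r=cv2.minAreaRect(q[:,:2].astype(np.float32));print('scene',lo,len(q),np.round(r[0],1),np.round(r[1],1),round(r[2],2))
E
```

```text
10 22 3088 [ 691.7 -142.1] [220.7 190.5] 86.53
40 50 1106 [ 679.  -141.7] [199.2 176. ] 86.7
152 166 418 [609.  -81.8] [38.5 51.8] 87.96
108 118 479 [ 668.  -151.4] [173.3 160.4] 87.18
[609.06545242 -81.87131309 158.69166365] [ 645.25192955 -193.60855726  111.89932167]
[[ 610.   -61.9  143. ]
 [ 608.1  -62.   140.5]
 [ 617.4  -62.4  140. ]
 [ 613.   -62.3  138.9]
 [ 596.2 -199.2  138.5]
 [ 615.4  -62.4  138.1]
 [ 620.   -62.6  138.1]
 [ 596.2 -201.6  137.9]
 [ 594.  -199.2  137.8]
 [ 591.7 -199.1  137.7]
 [ 624.7  -62.8  137.7]
 [ 591.6 -203.8  137.5]
 [ 589.4 -199.1  137.5]
 [ 591.8 -197.   137.2]
 [ 622.5  -62.8  137. ]
 [ 596.4 -197.3  136.9]
 [ 591.7 -201.6  136.8]
 [ 594.1 -201.9  136.4]
 [ 589.6 -201.8  135.9]
 [ 596.5 -204.5  135.6]
 [ 589.5 -204.1  135.6]
 [ 594.2 -204.5  135.2]
 [ 606.7  -62.4  135. ]
 [ 594.4 -197.6  134.9]
 [ 629.9  -63.2  134.8]
 [ 587.5 -199.6  134.7]
 [ 587.5 -197.3  134.7]
 [ 627.7  -63.2  134.2]
 [ 632.3  -63.3  134.1]
 [ 594.6 -195.5  134.1]
 [ 592.4 -195.6  133.2]
 [ 590.1 -197.9  132.9]
 [ 587.8 -202.7  131.6]
 [ 590.3 -195.9  131.2]
 [ 742.6  -86.4  126.8]
 [ 739.2 -145.3  126.5]
 [ 747.6  -81.9  126.5]
 [ 745.4  -91.4  125.3]
 [ 738.2  -84.1  125.3]
 [ 736.2 -204.6  125.3]]
scene 108 653 [ 673.3 -157. ] [177.6 159.5] 81.92
scene 152 318 [609.8 -84. ] [41.2 54.9] 87.73
scene 10 3288 [649.2 -21.4] [256.1 525.9] 19.54
```

```bash
python3 - <<'E'
from h import *
st=arm.read_state();np.set_printoptions(suppress=True,precision=3)
M=R.from_quat(st['ee_rot']).as_matrix();print(M);print(arm.camera_params('wrist'))
x=M[:,0];print('jaw yaw',np.degrees(np.arctan2(x[1],x[0])))
E
```

```text
[[-0.238 -0.     0.971]
 [-0.971 -0.002 -0.238]
 [ 0.002 -1.     0.   ]]
{'camera_matrix': array([[366.832,   0.   , 277.449],
       [  0.   , 366.832, 211.472],
       [  0.   ,   0.   ,   1.   ]]), 'T_tool_cam': array([[   1.   ,   -0.   ,    0.001,    0.841],
       [  -0.001,   -0.315,    0.949, -140.778],
       [   0.   ,   -0.949,   -0.315,   80.19 ],
       [   0.   ,    0.   ,    0.   ,    1.   ]])}
jaw yaw -103.74381386079152
```

```bash
python3 -m creep '[[[399,-382,0],[0,0,0.67],1],[[399,-382,0],[0,0,0.67],1],[[399,-382,0],[0,0,0.67],1],[[399,-382,0],[0,0,0.67],1],[[399,-382,0],[0,0,0.67],1],[[399,-382,0],[0,0,0.67],1],[[399,-382,0],[0,0,0.67],1],[[399,-382,0],[0,0,0.67],1],[[399,-382,0],[0,0,0.67],1],[[399,-382,0],[0,0,0.67],1],[[399,-382,0],[0,0,0.67],1],[[399,-382,0],[0,0,0.67],1]]'; python3 - <<'E'
from h import *
s=arm.read_state();print(s['position'],s['joints'])
E
```

```text
clock: 1.15
position: [508.0, 262.1, 231.2]
ee_rot: [0.595, -0.382, 0.382, -0.595]
contact_force: [1.9, 0.7, 0.2]
gripper_width: 85.4
[507.98244154 262.07066251 231.22732615] [ 7.59556958e-01  2.94328874e-01 -1.26358627e-01 -1.52293404e-04
 -1.15033692e+00  1.24165222e+00]
```

```bash
python3 -m creep '[[[40,-36,0],[0,0,0],1],[[40,-36,0],[0,0,0],1],[[40,-36,0],[0,0,0],1],[[40,-36,0],[0,0,0],1]]'; python3 - <<'E'
from h import *
s=arm.read_state();print(s['position'],s['joints'],s['contact_force'])
M=R.from_quat(s['ee_rot']).as_matrix();print(np.degrees(np.arctan2(M[1,0],M[0,0])))
grab('wrist','w1')
w,im=cloud('wrist','w1')
p=w.reshape(-1,3);u=np.tile(np.arange(560),420)
ok=(np.hypot(p[:,0]-548,p[:,1]-225)<110)
for lo,hi in((150,162),(108,120),(85,101)):
    q=p[ok&(p[:,2]>lo)&(p[:,2]<hi)][:,:2]
    if len(q)<5: print(lo,len(q));continue
    m=q.mean(0);V=np.linalg.svd(q-m,full_matrices=False)[2];t=(q-m)@V[0];n=(q-m)@V[1];mid=m+V[0]*(t.max()+t.min())/2
    print(lo,len(q),m,mid,V[0],t.min(),t.max(),n.min(),n.max())
E
```

```text
clock: 1.48
position: [547.0, 227.2, 230.6]
ee_rot: [0.595, -0.383, 0.382, -0.594]
contact_force: [0.1, 0.1, 0.3]
gripper_width: 85.5
[546.99689911 227.24574806 230.6317808 ] [ 6.66700768e-01  3.30384005e-01 -7.55292211e-02 -4.52056791e-04
 -1.16609135e+00  1.33262267e+00] [0.1411873  0.05817861 0.27183908]
-65.45742225552122
150 717 [548.22901907 224.67640212] [547.67367886 224.42078475] [-0.90839052 -0.41812278] -14.377658480000823 15.60034894133519 -4.836736272684265 4.882066103651103
108 963 [536.13371745 219.14662629] [541.96240391 221.81266766] [-0.90938602 -0.41595319] -73.44076165630148 60.62181281445604 -9.10854012607569 8.407730584354331
85 59 [597.7815667  247.88898384] [601.25250405 249.96394417] [-0.85832118 -0.5131128 ] -14.409788595751667 6.322053073852692 -9.322863981469064 9.015973777045438
```

View pics/w1.png

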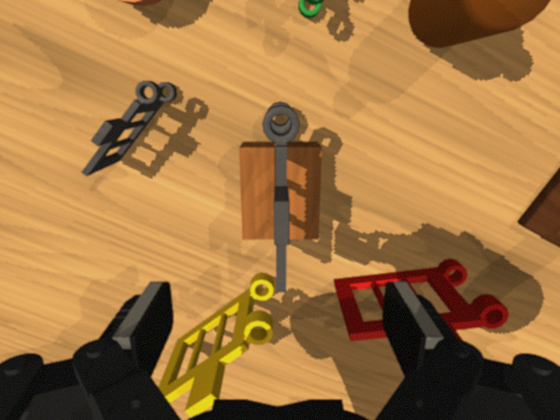

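```bash
python3 - <<'E'
from h import *
for n,t in(('wrist','w1'),('top','t0'),('scene','s0')):
    w,im=cloud(n,t);p=w.reshape(-1,3);d=(p[:,:2]-[547.9,224.5])
    a=d@[.909,.418];b=d@[-.418,.909]
    k=(abs(a)<40)&(abs(b)>8)&(abs(b)<75)&(p[:,2]<170);q=p[k];print(t,k.sum(),q[:,2].max())
E
python3 -m creep '[[[1,-3,-40],[0,0,0],1],[[1,-3,-80],[0,0,0],1],[[1,-3,-80],[0,0,0],1],[[1,-3,-80],[0,0,0],1]]'
```

```text
w1 10367 41.216209821341124
t0 1388 45.14525837577992
s0 807 110.65867273243191
clock: 1.87
position: [546.4, 225.2, 150.2]
ee_rot: [0.597, -0.381, 0.381, -0.594]
contact_force: [0.2, 0.8, 0.4]
gripper_width: 85.4
```

```bash
python3 -m creep '[[[1,-0.5,-29],[0,0,0],1],[[1,-0.5,-29],[0,0,0],1],[[1,-0.5,-29],[0,0,0],1],[[1,-0.5,-29],[0,0,0],-1],[[1,-0.5,-29],[0,0,0],-1],[[1,-0.5,-29],[0,0,0],-1],[[1,-0.5,-29],[0,0,0],-1],[[1,-0.5,-29],[0,0,0],-1],[[1,-0.5,-29],[0,0,0],-1],[[1,-0.5,-29],[0,0,0],-1],[[1,-0.5,-29],[0,0,0],-1],[[1,-0.5,-29],[0,0,0],-1]]'
```

```text
clock: 2.87
position: [549.4, 224.5, 122.8]
ee_rot: [-0.595, 0.381, -0.382, 0.596]
contact_force: [0.4, 1.1, 2.9]
gripper_width: 8.9
```

```bash
python3 -m creep '[[[0,0,20],[0,0,0],-1],[[0,0,50],[0,0,0],-1],[[0,0,90],[0,0,0],-1],[[0,0,120],[0,0,0],-1],[[0,0,120],[0,0,0],-1],[[0,0,120],[0,0,0],-1]]'; python3 - <<'E'
from h import *
grab('wrist','w2');w,im=cloud('wrist','w2')
E
```

```text
clock: 3.37
position: [548.5, 224.5, 242.3]
ee_rot: [-0.595, 0.382, -0.381, 0.596]
contact_force: [0.4, -0.3, -7.2]
gripper_width: 9.5
```

View pics/w2.png

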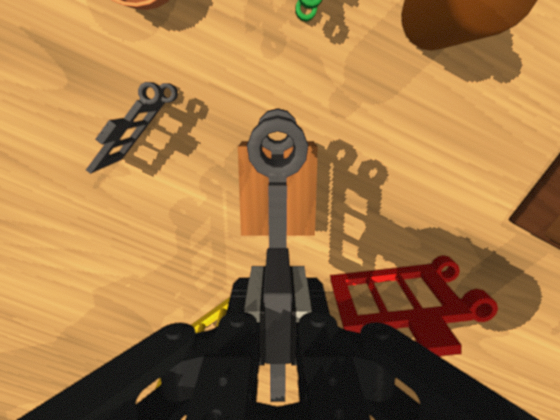

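```bash
cat >> h.py <<'E'
def tooltf(tag,p):
    z=np.load(f'pics/{tag}.npz');return (p-z['pos'])@R.from_quat(z['rot']).as_matrix()
E
python3 - <<'E'
from h import *
np.set_printoptions(suppress=True,precision=1)
w,im=cloud('wrist','w2');t=tooltf('w2',w)
# ring region
reg=t[95:185,235:325].reshape(-1,3)
h,e=np.histogram(reg[:,1],bins=np.arange(-20,260,4));print([(a,b) for a,b in zip(e,h) if b>20])
ys=reg[:,1]
top=reg[(ys<25)]
r=cv2.minEnclosingCircle(top[:,[0,2]].astype(np.float32)); print(len(top),top[:,1].mean(),r)
for row in range(190,260,10):
    s=t[row,255:300]; k=s[:,1]<40; print(row,s[k].mean(0), s[k][:,0].min(),s[k][:,0].max())
E
```

```text
[(np.int64(12), np.int64(200)), (np.int64(16), np.int64(1969)), (np.int64(20), np.int64(96)), (np.int64(24), np.int64(81)), (np.int64(28), np.int64(76)), (np.int64(32), np.int64(31)), (np.int64(88), np.int64(280)), (np.int64(92), np.int64(282)), (np.int64(100), np.int64(27)), (np.int64(104), np.int64(27)), (np.int64(200), np.int64(683)), (np.int64(204), np.int64(760)), (np.int64(240), np.int64(1545)), (np.int64(244), np.int64(1858))]
2289 17.270893649352686 ((0.4090823829174042, 54.854637145996094), 14.068285942077637)
190 [ 0.1  9.3 39.5] -3.6970461001229626 3.899599536222568
200 [ 0.1  9.6 35. ] -3.742393193172282 3.935513285335581
210 [ 0.1  9.7 30.5] -3.7661804218905437 3.9618550694313144
220 [ 0.3  9.6 26. ] -3.374401119922321 3.99628837959912
230 [ 0.3  9.7 21.2] -3.3860167871221365 4.053974024578016
240 [ 0.3  9.7 16.5] -3.4710939842975628 4.081676971289292
250 [ 0.1  5.7 13.5] -4.758525102019026 4.904737729135598
```

```bash
python3 - <<'E'
from h import *
w,im=cloud('top','t0');print(np.nanmax(w[220:265,215:280,2]))
w,im=cloud('scene','s0');m=(im[...,0]>150)&(im[...,1]<60);print(np.nanpercentile(w[m][:,2],[1,50,99]))
E
python3 -m creep '[[[-81,-419,0],[0,0,-0.48],-1],[[-81,-419,0],[0,0,-0.48],-1],[[-81,-419,0],[0,0,-0.48],-1],[[-81,-419,0],[0,0,-0.48],-1],[[-81,-419,0],[0,0,-0.48],-1],[[-81,-419,0],[0,0,-0.48],-1],[[-81,-419,0],[0,0,-0.48],-1],[[-81,-419,0],[0,0,-0.48],-1],[[-81,-419,0],[0,0,-0.48],-1],[[-81,-419,0],[0,0,-0.48],-1],[[-81,-419,0],[0,0,-0.48],-1],[[-81,-419,0],[0,0,-0.48],-1]]'
```

```text
143.34163489611137
[ 69.85256067 100.63687991 143.18375053]
clock: 4.42
position: [464.9, -196.9, 238.7]
ee_rot: [-0.488, 0.516, -0.511, 0.484]
contact_force: [-0.0, -0.1, -6.3]
gripper_width: 9.2
```

```bash
python3 -m creep '[[[0,0,0],[0,0,0],-1],[[0,0,0],[0,0,0],-1]]'; python3 - <<'E'
from h import *
grab('wrist','w3');grab('scene','s3');grab('top','t3')
s=arm.read_state();M=R.from_quat(s['ee_rot']).as_matrix();print(s['position'],np.degrees(np.arctan2(M[1,0],M[0,0])),s['joints'])
E
```

```text
clock: 4.58
position: [467.0, -194.0, 240.3]
ee_rot: [-0.488, 0.514, -0.511, 0.487]
contact_force: [0.2, 1.0, -5.6]
gripper_width: 9.2
[ 467.96003479 -193.56244508  241.62458442] -92.75658140645649 [-7.14025972e-02  1.75045884e-01 -2.59248754e-01 -4.28991832e-04
 -1.13790139e+00  1.59426803e+00]
```

View pics/w3.png

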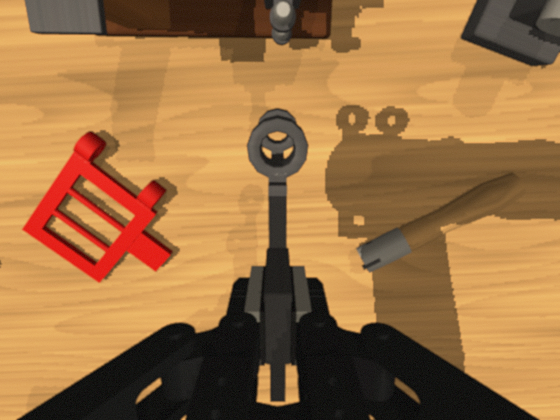

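View pics/s3.png

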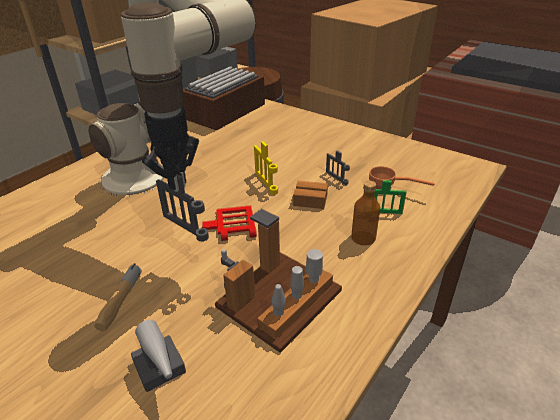

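```bash
python3 - <<'E'
from h import *
np.set_printoptions(suppress=True,precision=2)
w,im=cloud('wrist','w3')
t=tooltf('w3',w)
s=t[95:185,235:325].reshape(-1,3);s=s[s[:,1]<25];print('ring tool',cv2.minEnclosingCircle(s[:,[0,2]].astype(np.float32)),s[:,1].mean())
reg=w[0:60,255:315].reshape(-1,3);q=reg[reg[:,2]>128];print('pin',len(q),q.min(0),q.max(0),q.mean(0))
q=q[q[:,2]>134.5];print('pintip',len(q),q.mean(0))
lp=w[0:45,20:130].reshape(-1,3);q=lp[(lp[:,2]>150)];print('lip',q.min(0),q.max(0))
# lip front edge line
pts=[]
for c in range(36,102,4):
    col=w[:45,c];k=np.where(col[:,2]>150)[0]
    if len(k):pts.append(col[k.max()])
pts=np.array(pts);f=np.polyfit(pts[:,1],pts[:,0],1);print('lip front edge yaw',-np.degrees(np.arctan(f[0])),pts[[0,-1]])
pts=[]
for c in range(110,262,4):
    col=w[:60,c];k=np.where((col[:,2]>8)&(col[:,2]<30))[0]
    if len(k):pts.append(col[k.max()])
pts=np.array(pts);f=np.polyfit(pts[:,1],pts[:,0],1);print('plate front yaw',-np.degrees(np.arctan(f[0])),pts[[0,-1]])
E
python3 - <<'E'
import cv2
a=cv2.imread('pics/w3.png')[0:60,200:360];cv2.imwrite('pics/c3.png',cv2.resize(a,None,fx=5,fy=5,interpolation=cv2.INTER_CUBIC))
E
```

```text
ring tool ((0.8911480903625488, 55.087032318115234), 14.131893157958984) 17.19651969591934
pin 346 [ 585.81 -209.79  128.04] [ 597.45 -198.2   136.65] [ 591.14 -203.96  133.8 ]
pintip 151 [ 591.75 -204.18  135.33]
lip [ 581.13 -104.53  150.  ] [599.29 -63.28 159.83]
lip front edge yaw -3.4873135364372403 [[ 583.4   -64.95  153.93]
 [ 581.16 -100.53  153.54]]
plate front yaw -3.545136556295779 [[ 601.54  -48.78   12.96]
 [ 593.26 -183.12   12.19]]
```

View pics/c3.png

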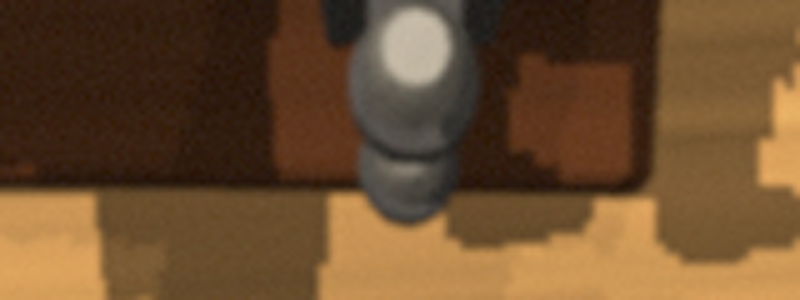

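```bash
python3 -m creep '[[[0,-2,-30],[0,0,-0.013],-1],[[10,-3,-60],[0,0,-0.013],-1],[[30,-4,-60],[0,0,-0.013],-1],[[35,-5,-60],[0,0,-0.013],-1],[[35,-5,-60],[0,0,-0.013],-1],[[35,-5,-60],[0,0,-0.013],-1],[[35,-5,-60],[0,0,-0.013],-1]]'; cat > look.py <<'E'
from h import *
import sys
tag=sys.argv[1]
np.set_printoptions(suppress=True,precision=2)
grab('wrist',tag)
s=arm.read_state();M=R.from_quat(s['ee_rot']).as_matrix();print(s['position'],np.degrees(np.arctan2(M[1,0],M[0,0])),s['contact_force'])
w,im=cloud('wrist',tag);t=tooltf(tag,w)
s=t[95:185,235:325].reshape(-1,3);s=s[s[:,1]<25];print('ring tool',cv2.minEnclosingCircle(s[:,[0,2]].astype(np.float32)),s[:,1].mean())
a=cv2.imread(f'pics/{tag}.png')[0:240,160:400];cv2.imwrite(f'pics/{tag}c.png',cv2.resize(a,None,fx=2.5,fy=2.5,interpolation=cv2.INTER_CUBIC))
E
python3 look.py w4
```

```text
clock: 5.32
position: [502.9, -199.3, 183.3]
ee_rot: [0.484, -0.515, 0.516, -0.485]
contact_force: [-0.7, 0.3, -5.5]
gripper_width: 9.4
[ 502.74 -199.44  183.31] -93.58246150764002 [-0.23  0.28 -5.47]
ring tool ((0.3611583411693573, 54.98282241821289), 14.115357398986816) 17.416687244365672
```

View pics/w4c.png

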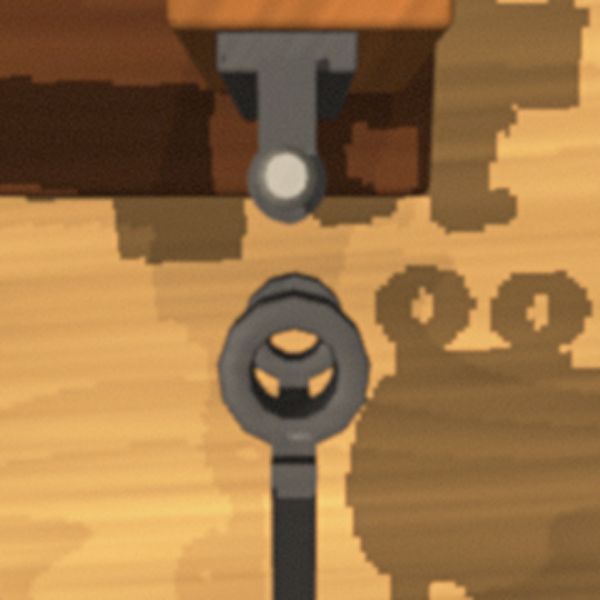

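```bash
cat >> h.py <<'E'
def ray(tag,u,v,z):
    K,M=T('wrist',tag);d=M[:3,:3]@np.linalg.inv(K)@[u,v,1];o=M[:3,3];return o+d*(z-o[2])/d[2]
E
python3 - <<'E'
from h import *
z=np.load('pics/w4.npz')['pos'][2]
p=ray('w4',274.4,69.6,137);k=ray('w4',277.2,148,z-17);print(p,k,p-k)
w,im=cloud('wrist','w4');print(w[68:72,272:277,2])
E
```

```text
[ 591.92921228 -204.2373389   137.        ] [ 559.06182148 -203.52360253  166.29270652] [ 32.8673908   -0.71373637 -29.29270652]
[[         nan 135.02207761 136.12671761 134.12105712 135.22957334]
 [135.59348956 136.36649754 135.1694013  134.91275261 134.82563188]
 [134.17633672 135.97285968 135.85986786 135.10949113 136.15133917]
 [135.18585671 134.15097002 136.39838102 136.2698759  135.02491396]]
```

```bash
python3 -m creep '[[[17,-0.5,-1],[0,0,0],-1],[[33.5,-1,-1],[0,0,0],-1],[[33.5,-1,-1],[0,0,0],-1],[[33.5,-1,-1],[0,0,0],-1],[[33.5,-1,-1],[0,0,0],-1]]'; python3 look.py w5
```

```text
clock: 5.78
position: [535.6, -200.6, 181.5]
ee_rot: [-0.484, 0.516, -0.515, 0.484]
contact_force: [-0.5, -0.3, -4.5]
gripper_width: 9.2
[ 535.48 -200.6   181.52] -93.61480815958232 [ 0.58  0.05 -5.73]
ring tool ((0.7269620895385742, 54.97163772583008), 14.072638511657715) 17.402796868128025
```

View pics/w5c.png

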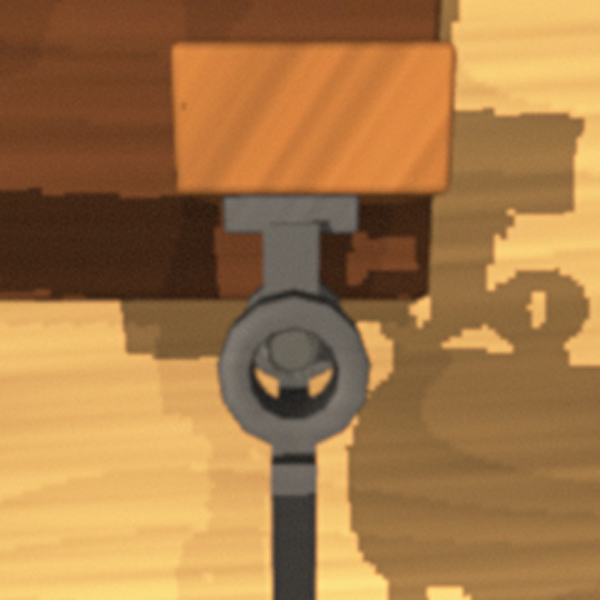

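```bash
python3 - <<'E'
from h import *
d=np.load('pics/w5.npz');z=d['pos'][2];M=R.from_quat(d['rot']).as_matrix()
p=ray('w5',277.2,140,137);k=ray('w5',277.4,148,z-17)
a=d['pos']+M@[.5,17.3,55];print('pin',p,'ringray',k,'circ',a)
for zz in(137,62):
  print(proj('wrist','w5',[a[0],a[1],zz]))
print(proj('wrist','w5',a),M)
# lower knuckle visible? 
w,im=cloud('wrist','w5');t=tooltf('w5',w)
s=t[95:185,235:325].reshape(-1,3);s=s[s[:,1]<25];
# algebraic circle fit on outer contour
m=np.zeros(w.shape[:2],np.uint8);tt=t.copy();k=(t[...,1]<19)&(t[...,1]>14);m[k]=255;m[:95]=0;m[190:]=0;m[:,:235]=0;m[:,325:]=0
cs,_=cv2.findContours(m,cv2.RETR_CCOMP,cv2.CHAIN_APPROX_NONE)
for c in cs:
    if len(c)>40: 
        q=t[c[:,0,1],c[:,0,0]][:,[0,2]];q=q[(q[:,1]>44)];A=np.c_[2*q,np.ones(len(q))];x=np.linalg.lstsq(A,(q**2).sum(1),rcond=None)[0];print(len(c),x[:2],np.sqrt(x[2]+x[0]**2+x[1]**2))
E
```

```text
pin [ 591.54588803 -204.76797035  137.        ] ringray [ 591.71249494 -204.87808346  164.51678047] circ [ 590.39711188 -204.52012721  164.17717467]
[276.85124638 142.34460679]
[277.00219453 127.55643573]
[276.76296887 150.99302633] [[-6.30836921e-02 -6.92554251e-04  9.98008000e-01]
 [-9.98008174e-01  4.07855618e-04 -6.30834201e-02]
 [-3.63354479e-04 -9.99999677e-01 -7.16903842e-04]]
186 [ 0.64701035 55.70920501] 12.888689214285082
102 [ 0.67253927 55.68744575] 7.540019273338075
```

```bash
python3 -m creep '[[[0.3,0,-8],[0,0,0],-1],[[0.3,0,-12],[0,0,0],-1],[[0.3,0,-16],[0,0,0],-1],[[0.3,0,-20],[0,0,0],-1],[[0.3,0,-20],[0,0,0],-1]]'; python3 look.py w6
```

```text
clock: 6.25
position: [535.9, -200.5, 160.0]
ee_rot: [-0.485, 0.516, -0.515, 0.483]
contact_force: [0.4, -0.3, -5.1]
gripper_width: 9.3
[ 536.28 -200.64  160.51] -93.60288392267101 [ 0.6   0.45 -6.14]
ring tool ((0.5460764765739441, 54.97013473510742), 14.068042755126953) 18.01526768412099
```

View pics/w6c.png

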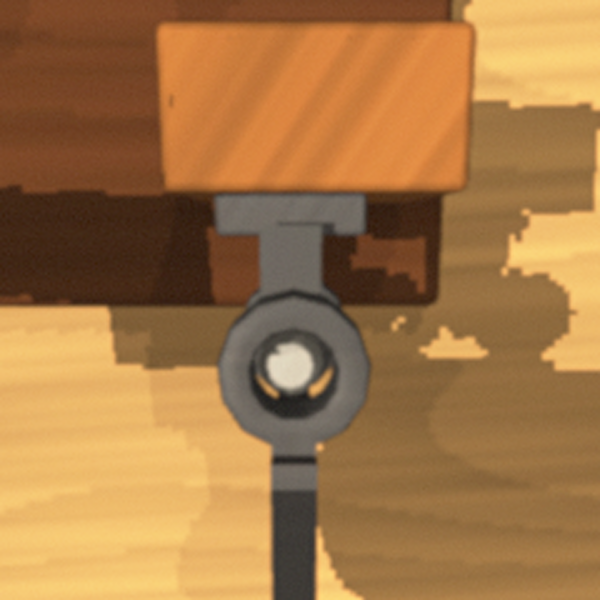

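```bash
python3 -m creep '[[[0,0,-3],[0,0,0],-1],[[0,0,-6],[0,0,0],-1],[[0,0,-8],[0,0,0],-1],[[0,0,-10],[0,0,0],-1],[[0,0,-10],[0,0,0],-1]]'; python3 look.py w7
```

```text
clock: 6.72
position: [536.5, -200.6, 150.7]
ee_rot: [-0.484, 0.516, -0.515, 0.484]
contact_force: [0.6, 0.2, -5.6]
gripper_width: 9.1
[ 536.62 -200.65  151.02] -93.5999869976876 [ 0.39 -0.11 -5.97]
ring tool ((0.8097621202468872, 55.01652526855469), 14.106176376342773) 17.298133917034246
```

View pics/w7c.png

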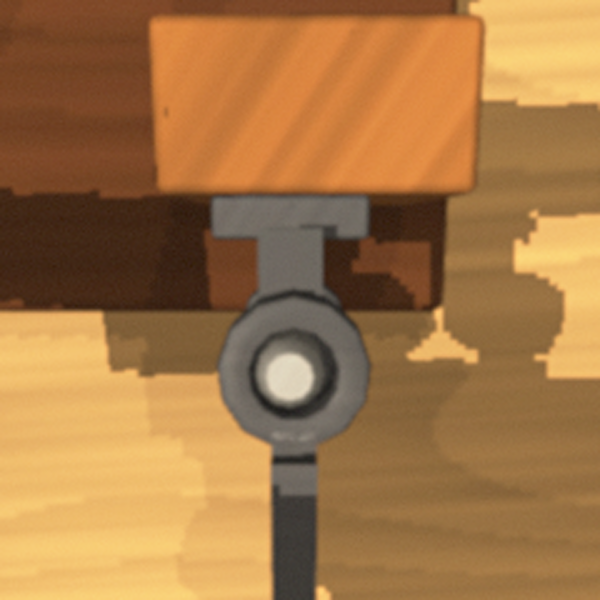

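```bash
python3 -m creep '[[[-0.7,0.4,0],[0,0,0],-1],[[-0.7,0.4,-1],[0,0,0],-1],[[-0.7,0.4,-2],[0,0,0],-1],[[-0.7,0.4,-3],[0,0,0],-1],[[-0.7,0.4,-3],[0,0,0],-1],[[-0.7,0.4,-3],[0,0,0],-1]]'; python3 look.py w8
```

```text
clock: 7.27
position: [536.1, -200.3, 148.2]
ee_rot: [-0.484, 0.515, -0.515, 0.484]
contact_force: [0.2, 0.1, -5.3]
gripper_width: 9.1
[ 536.1  -200.29  148.31] -93.59547431046776 [-0.86 -0.24 -5.79]
ring tool ((0.40213197469711304, 54.950199127197266), 14.108469009399414) 16.830595295631642
```

View pics/w8c.png

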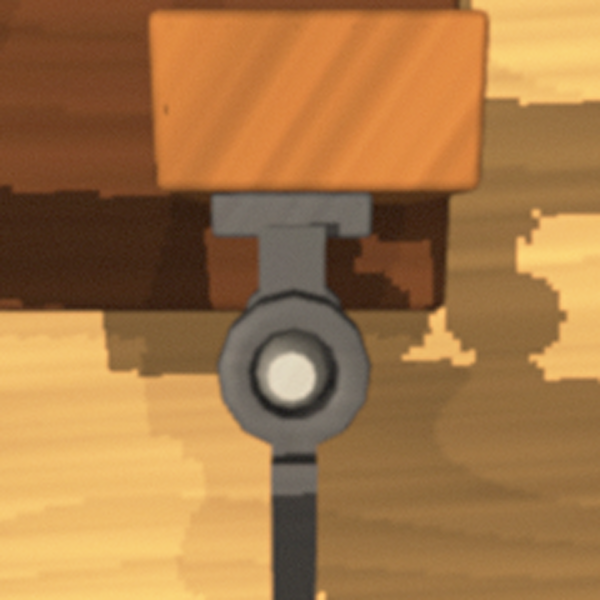

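Still carrying the weight; keep lowering in 1 mm steps.

```bash
python3 -m creep '[[[0,0,-1],[0,0,0],-1],[[0,0,-1],[0,0,0],-1],[[0,0,-1],[0,0,0],-1]]';python3 -m creep '[[[0,0,-1],[0,0,0],-1],[[0,0,-1],[0,0,0],-1],[[0,0,-1],[0,0,0],-1]]'
```

```text
clock: 7.57
position: [536.2, -200.4, 148.0]
ee_rot: [0.484, -0.515, 0.516, -0.484]
contact_force: [-1.2, -0.2, -1.8]
gripper_width: 9.3
clock: 7.82
position: [536.1, -200.5, 147.8]
ee_rot: [0.484, -0.515, 0.516, -0.484]
contact_force: [-5.2, 1.0, 5.4]
gripper_width: 9.5
```

```bash
python3 -m creep '[[[0,0,0.8],[0,0,0],-1],[[0,0,0.8],[0,0,0],-1],[[0,0,0.8],[0,0,0],-0.7],[[0,0,0.8],[0,0,0],-0.4],[[0,0,0.8],[0,0,0],-0.2],[[0,0,0.8],[0,0,0],0],[[0,0,0.8],[0,0,0],0],[[0,0,0.8],[0,0,0],0]]'; python3 look.py w9; python3 - <<'E'
from h import *
grab('scene','s9');a=cv2.imread('pics/s9.png')[130:330,130:330];cv2.imwrite('pics/s9c.png',cv2.resize(a,None,fx=3,fy=3,interpolation=cv2.INTER_CUBIC))
E
```

```text
clock: 8.48
position: [536.3, -200.3, 147.0]
ee_rot: [0.484, -0.515, 0.515, -0.484]
contact_force: [-0.3, -0.8, 0.1]
gripper_width: 43.0
[ 536.23 -200.29  147.02] -93.59669459519812 [-0.1  -0.13 -0.79]
ring tool ((0.6238622069358826, 53.820064544677734), 13.877713203430176) 15.82975318529823
```

View pics/w9.png

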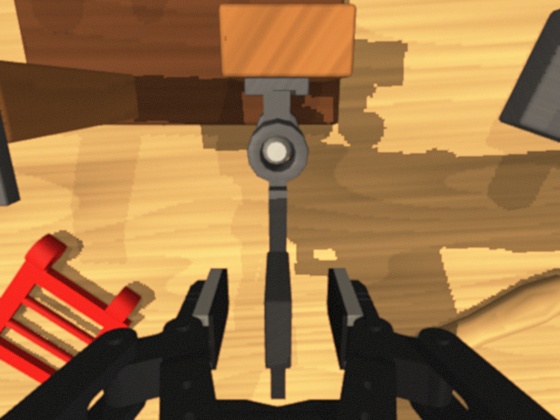

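View pics/s9c.png

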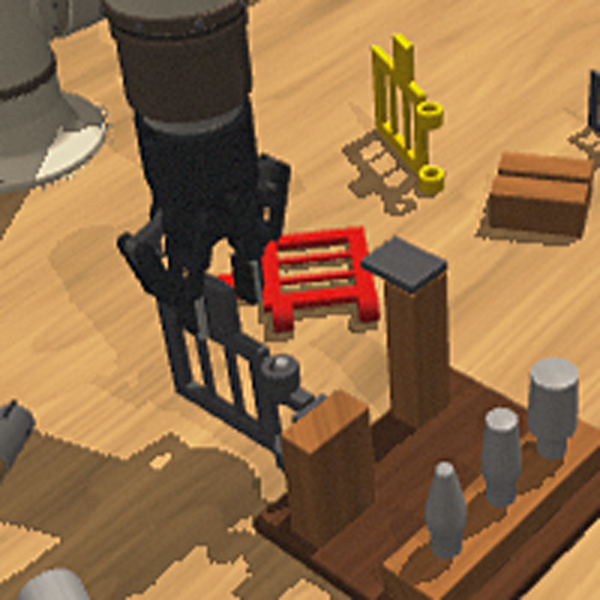

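```bash
python3 - <<'E'
from h import *
p0=np.array([536.2,-200.3]);pin=np.array([591.4,-204.6]);r=p0-pin
def rot(a):a=np.radians(-a);return np.array([[np.cos(a),-np.sin(a)],[np.sin(a),np.cos(a)]])
for b in(0,48):
  base=pin+rot(b)@r
  for a in range(b+6,b+49,6):print(b,a,(pin+rot(a)@r-base).round(1),round(np.radians(b-a),3))
w,im=cloud('wrist','w9')
print('pin tip z',np.nanmedian(w[149:156,273:279,2]),'ring',np.nanmedian(w[172:178,270:284,2]),np.nanmedian(w[150:156,252:258,2]))
E
```

```text
0 6 [0.8 5.7] -0.105
0 12 [ 2.1 11.4] -0.209
0 18 [ 4.  16.8] -0.314
0 24 [ 6.5 22.1] -0.419
0 30 [ 9.5 27. ] -0.524
0 36 [13.1 31.6] -0.628
0 42 [17.1 35.8] -0.733
0 48 [21.5 39.6] -0.838
48 54 [4.8 3.3] -0.105
48 60 [9.9 6.1] -0.209
48 66 [15.2  8.3] -0.314
48 72 [20.8  9.9] -0.419
48 78 [26.5 11. ] -0.524
48 84 [32.2 11.4] -0.628
48 90 [38.  11.3] -0.733
48 96 [43.8 10.5] -0.838
pin tip z 135.33365661913749 ring 130.86274531584556 131.03643488445834
```

```bash
python3 -m creep '[[[0,0,1],[0,0,0],-0.1],[[0,0,2],[0,0,0],-0.3],[[0,0,3],[0,0,0],-0.5],[[0.8,5.7,3],[0,0,-0.105],-0.5],[[2.1,11.4,3],[0,0,-0.209],-0.5],[[4,16.8,3],[0,0,-0.314],-0.5],[[6.5,22.1,3],[0,0,-0.419],-0.5],[[9.5,27,3],[0,0,-0.524],-0.5],[[13.1,31.6,3],[0,0,-0.628],-0.5],[[17.1,35.8,3],[0,0,-0.733],-0.5],[[21.5,39.6,3],[0,0,-0.838],-0.5],[[21.5,39.6,3],[0,0,-0.838],-0.5]]'; python3 look.py w10
```

```text
clock: 9.58
position: [558.3, -160.2, 150.2]
ee_rot: [0.232, -0.668, 0.668, -0.232]
contact_force: [0.6, -0.3, 0.0]
gripper_width: 21.2
[ 557.88 -160.44  150.18] -141.45646865009735 [-0.56  0.4  -0.73]
ring tool ((0.25793543457984924, 52.85350799560547), 14.257476806640625) 18.779113395022137
```

View pics/w10.png

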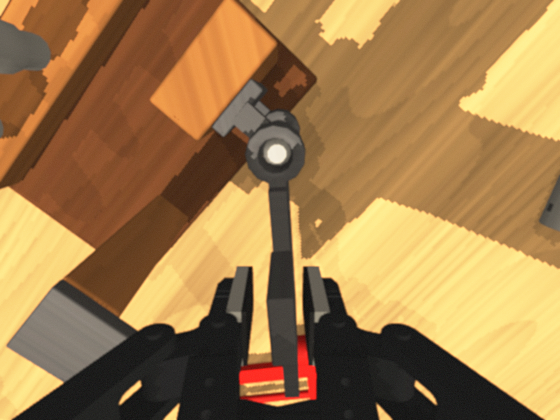

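```bash
python3 -m creep '[[[4.8,3.3,0],[0,0,-0.105],-0.5],[[9.9,6.1,0],[0,0,-0.209],-0.5],[[15.2,8.3,0],[0,0,-0.314],-0.5],[[20.8,9.9,0],[0,0,-0.419],-0.5],[[26.5,11,0],[0,0,-0.524],-0.5],[[32.2,11.4,0],[0,0,-0.628],-0.5],[[38,11.3,0],[0,0,-0.733],-0.5],[[38,11.3,0],[0,0,-0.733],-0.5],[[38,11.3,0],[0,0,-0.733],-0.5]]'; python3 look.py w11; python3 - <<'E'
from h import *
grab('scene','s11');a=cv2.imread('pics/s11.png')[130:330,130:370];cv2.imwrite('pics/s11c.png',cv2.resize(a,None,fx=3,fy=3,interpolation=cv2.INTER_CUBIC))
E
```

```text
clock: 10.38
position: [595.5, -149.6, 150.0]
ee_rot: [0.021, 0.707, -0.707, -0.021]
contact_force: [0.0, -0.7, -0.2]
gripper_width: 21.5
[ 595.12 -149.52  149.97] 176.5918622791435 [-0.45  0.46 -0.85]
ring tool ((0.011314885690808296, 53.045692443847656), 13.59917163848877) 18.48926012418616
```

View pics/w11.png

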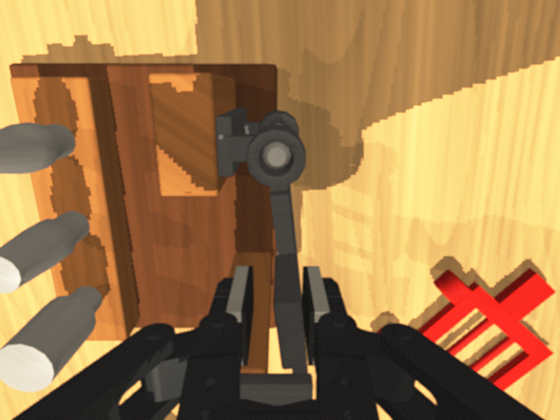

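View pics/s11c.png

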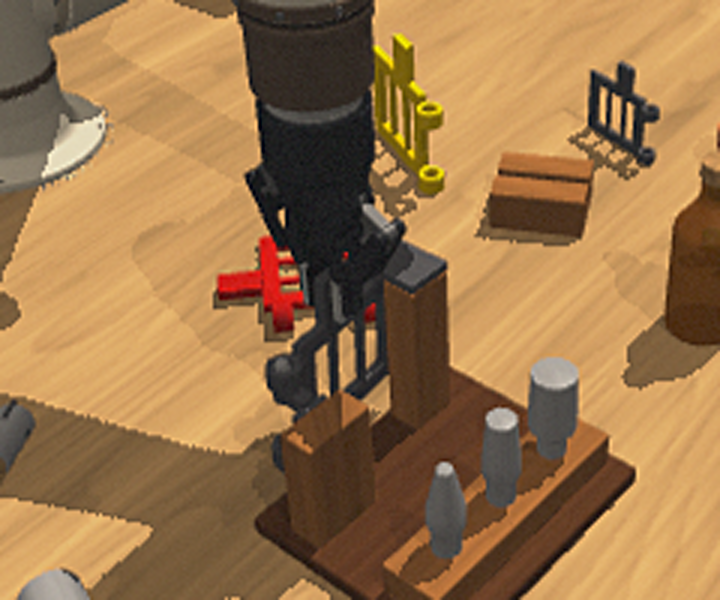

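```bash
python3 -m creep '[[[2,0,0],[0,0,0],-0.5],[[3.5,0,0],[0,0,0],-0.5],[[5,0,0],[0,0,0],-0.5],[[5,0,0],[0,0,0],-0.5]]';python3 -m creep '[[[1,0,0],[0,0,0],-0.5],[[2,0,0],[0,0,0],-0.5],[[2,0,0],[0,0,0],-0.5]]'; python3 look.py w12
```

```text
clock: 10.82
position: [600.8, -149.4, 150.2]
ee_rot: [-0.022, -0.707, 0.707, 0.022]
contact_force: [0.0, 0.0, 0.8]
gripper_width: 21.3
clock: 11.07
position: [602.8, -149.4, 150.2]
ee_rot: [-0.022, -0.707, 0.707, 0.022]
contact_force: [-1.2, 0.2, 1.3]
gripper_width: 21.3
[ 602.67 -149.37  150.11] 176.40035698920033 [0.01 0.75 1.49]
ring tool ((6.717274188995361, 53.724056243896484), 13.513566017150879) 18.607525570524388
```

View pics/w12.png

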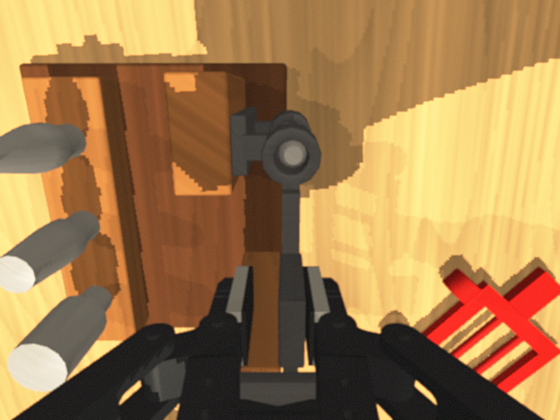

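```bash
python3 -m creep '[[[1,0,0],[0,0,0],-0.5],[[1,0,0],[0,0,0],-0.5],[[1,0,0],[0,0,0],-0.5]]';python3 -m creep '[[[1,0,0],[0,0,0],-0.5],[[1,0,0],[0,0,0],-0.5],[[1,0,0],[0,0,0],-0.5]]';  python3 look.py w13;python3 - <<'E'
from h import *
w,im=cloud('wrist','w13')
# rail between ring and finger: z ~140
for r in range(190,260,12):
    s=w[r,230:340];k=(s[:,2]>128)&(s[:,2]<150);q=s[k];print(r,k.sum(),q.mean(0) if k.sum() else '')
E
```

```text
clock: 11.37
position: [603.3, -149.4, 150.1]
ee_rot: [-0.022, -0.707, 0.707, 0.023]
contact_force: [-2.4, 0.2, 1.8]
gripper_width: 21.6
clock: 11.62
position: [603.4, -149.4, 150.1]
ee_rot: [-0.021, -0.707, 0.707, 0.023]
contact_force: [-5.6, 0.3, 3.1]
gripper_width: 21.6
[ 603.42 -149.44  150.06] 176.37881148515723 [-5.26  0.39  3.44]
ring tool ((7.164251327514648, 53.763973236083984), 13.488222122192383) 18.577895803891824
190 18 [ 593.77446252 -188.3283881   133.15041166]
202 18 [ 594.17966396 -184.23111054  137.95648247]
214 18 [ 594.45448607 -178.59062917  137.57009726]
226 18 [ 594.74917214 -173.05131846  137.84751219]
238 17 [ 595.2595735  -167.09275306  137.33105691]
250 16 [ 595.53232876 -161.15527877  137.26960401]
```

```bash
python3 -m creep '[[[-3,0,0],[0,0,0],-0.5],[[-7,0,0],[0,0,0],-0.45],[[-7,0,0],[0,0,0],-0.4],[[-7,0,0],[0,0,0],-0.4],[[-7,0,15],[0,0,0],-0.4],[[-7,0,35],[0,0,0],-0.4],[[-7,0,65],[0,0,0],-0.4],[[-7,0,100],[0,0,0],-0.4],[[-7,0,100],[0,0,0],-0.4]]';  python3 look.py w14;python3 - <<'E'
from h import *
grab('scene','s14');a=cv2.imread('pics/s14.png')[180:350,190:350];cv2.imwrite('pics/s14c.png',cv2.resize(a,None,fx=3.5,fy=3.5,interpolation=cv2.INTER_CUBIC))
E
```

```text
clock: 12.42
position: [601.7, -150.4, 258.5]
ee_rot: [-0.027, -0.706, 0.708, 0.016]
contact_force: [1.9, -0.4, 1.4]
gripper_width: 25.7
[ 600.33 -149.74  255.1 ] 176.41789586557866 [-0.12  0.07 -0.7 ]
ring tool ((0.0, 0.0), 0.0) nanlook.py:8: RuntimeWarning: Mean of empty slice.
  s=t[95:185,235:325].reshape(-1,3);s=s[s[:,1]<25];print('ring tool',cv2.minEnclosingCircle(s[:,[0,2]].astype(np.float32)),s[:,1].mean())
  ret = ret.dtype.type(ret / rcount)
```

View pics/w14.png

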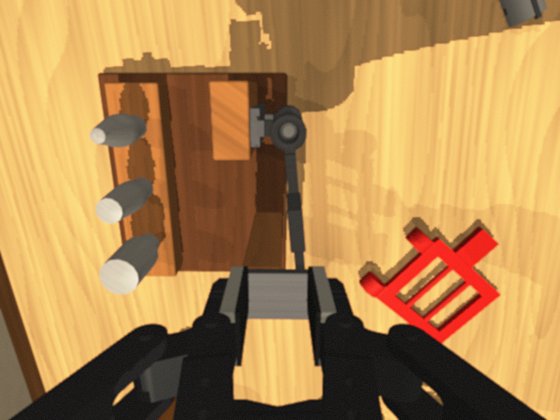

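View pics/s14c.png

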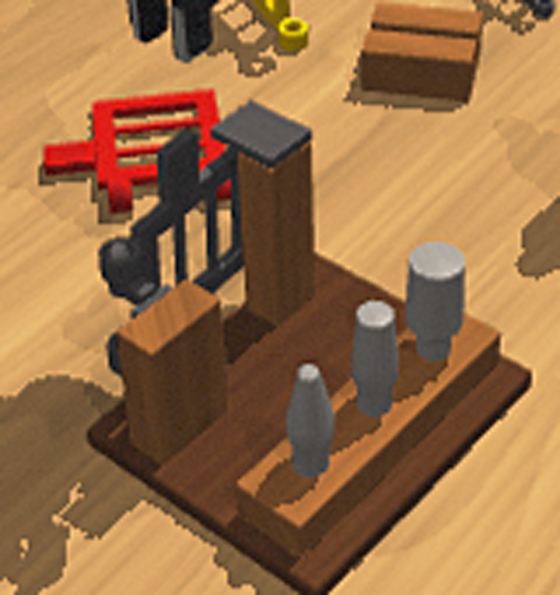

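```bash
cat > ang.py <<'E'
from h import *
import sys
tag=sys.argv[1];w,im=cloud('wrist',tag)
pts=[]
for r in range(150,270,5):
    s=w[r,255:335];k=(s[:,2]>133)&(s[:,2]<186);q=s[k]
    if 3<k.sum()<25:pts.append(q.mean(0));
pts=np.array(pts);print(pts.round(1));f=np.polyfit(pts[:,1],pts[:,0],1);print('gate yaw from y axis deg',np.degrees(np.arctan(f[0])),'x at free edge y=-75:',np.polyval(f,-75))
E
python3 ang.py w14
```

```text
[[ 591.4 -187.6  137.6]
 [ 591.6 -184.   137.5]
 [ 591.  -180.3  137.5]
 [ 591.2 -176.7  137.5]
 [ 590.7 -172.9  137.3]
 [ 590.8 -169.1  137.1]
 [ 591.  -165.3  136.8]
 [ 590.5 -161.4  136.6]
 [ 590.4 -159.6  143.9]
 [ 590.7 -159.3  155.7]
 [ 590.7 -158.8  165.9]
 [ 591.  -158.5  175.5]
 [ 590.8 -155.4  176.5]
 [ 590.6 -151.9  176.4]
 [ 590.5 -148.5  176.4]
 [ 590.3 -144.8  175.9]
 [ 590.5 -141.5  176.2]
 [ 590.2 -137.6  175.5]
 [ 590.1 -134.   175.4]
 [ 589.6 -130.3  175.4]
 [ 588.7 -107.5  134.3]]
gate yaw from y axis deg -1.6788534911265325 x at free edge y=-75: 588.1906841504677
```

The gate swung back about 5° as I withdrew, so I'll push it shut again with wider jaws and retreat straight.

```bash
python3 -m creep '[[[0,0,0],[0,0,0],0],[[0,0,0],[0,0,0],0],[[0,0,-35],[0,0,0],0],[[0,0,-70],[0,0,0],0],[[0,0,-98],[0,0,0],0],[[0,0,-98],[0,0,0],0],[[0,0,-98],[0,0,0],0],[[4,0,-98],[0,0,0],0],[[7,0,-98],[0,0,0],0],[[9,0,-98],[0,0,0],0],[[10,0,-98],[0,0,0],0],[[10,0,-98],[0,0,0],0]]'
```

```text
clock: 13.52
position: [608.3, -149.4, 153.2]
ee_rot: [-0.023, -0.707, 0.707, 0.022]
contact_force: [-0.0, -0.0, 0.5]
gripper_width: 42.7
```

```bash
python3 -m creep '[[[1,0,0],[0,0,0],0],[[2,0,0],[0,0,0],0],[[2,0,0],[0,0,0],0],[[2,0,0],[0,0,0],0]]'; python3 look.py w15
```

```text
clock: 13.85
position: [609.5, -149.4, 152.1]
ee_rot: [-0.022, -0.707, 0.707, 0.022]
contact_force: [-0.6, 0.1, 0.1]
gripper_width: 42.9
[ 609.53 -149.37  152.1 ] 176.3903632840443 [-1.04 -0.2  -0.58]
ring tool ((13.949183464050293, 53.93861389160156), 13.543588638305664) 20.45590844529286
```

View pics/w15.png

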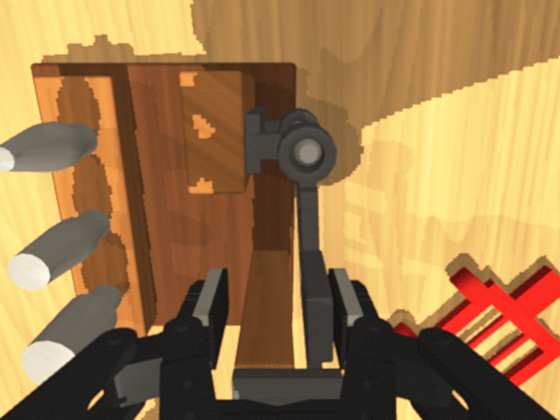

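```bash
python3 -m creep '[[[1,0,0],[0,0,0],0],[[2,0,0],[0,0,0],0],[[3,0,0],[0,0,0],0],[[3,0,0],[0,0,0],0],[[3,0,0],[0,0,0],0]]';python3 -m creep '[[[0.5,0,0],[0,0,0],0],[[1,0,0],[0,0,0],0],[[1,0,0],[0,0,0],0],[[1,0,0],[0,0,0],0]]'; python3 -m creep '[[[0.5,0,0],[0,0,0],0],[[1,0,0],[0,0,0],0],[[1,0,0],[0,0,0],0],[[1,0,0],[0,0,0],0]]'; python3 look.py w16
```

```text
clock: 14.32
position: [612.6, -149.4, 152.1]
ee_rot: [-0.022, -0.707, 0.707, 0.022]
contact_force: [-0.7, 0.5, 1.2]
gripper_width: 42.4
clock: 14.65
position: [613.6, -149.4, 152.1]
ee_rot: [-0.022, -0.707, 0.707, 0.022]
contact_force: [-1.9, -0.9, 1.0]
gripper_width: 42.6
clock: 14.98
position: [614.0, -149.4, 152.1]
ee_rot: [-0.022, -0.707, 0.707, 0.023]
contact_force: [-3.0, 0.4, 2.2]
gripper_width: 42.4
[ 614.01 -149.43  152.09] 176.38450091809153 [-2.86 -0.4   2.49]
ring tool ((17.614368438720703, 54.07270812988281), 13.591789245605469) 20.424981126093787
```

```bash
python3 -m creep '[[[-1,0,0],[0,0,0],0],[[-2,0,0],[0,0,0],0],[[-3,0,0],[0,0,0],0],[[-5,0,0],[0,0,0],0],[[-7,0,0],[0,0,0],0],[[-9,0,0],[0,0,0],0],[[-9,0,0],[0,0,0],0],[[-9,0,0],[0,0,0],0]]'; python3 look.py w17; cat > ang2.py <<'E'
from h import *
import sys
tag=sys.argv[1];w,im=cloud('wrist',tag);p=w.reshape(-1,3)
k=(p[:,2]>130)&(p[:,2]<143)&(p[:,1]>-190)&(p[:,1]<-155)&(abs(p[:,0]-592)<14)
q=p[k];f=np.polyfit(q[:,1],q[:,0],1);print(len(q),'dx/dy deg',np.degrees(np.arctan(f[0])))
E
python3 ang2.py w16;python3 ang2.py w17
```

```text
clock: 15.7
position: [605.6, -149.4, 152.2]
ee_rot: [-0.022, -0.707, 0.707, 0.022]
contact_force: [-0.6, 0.0, -0.6]
gripper_width: 42.9
[ 605.67 -149.35  152.2 ] 176.39601380411162 [-0.19 -0.54 -0.46]
ring tool ((9.879194259643555, 53.662376403808594), 13.585538864135742) 20.55706227910767
1367 dx/dy deg 4.020029307424774
1303 dx/dy deg 0.9990931233552021
```

View pics/w17.png

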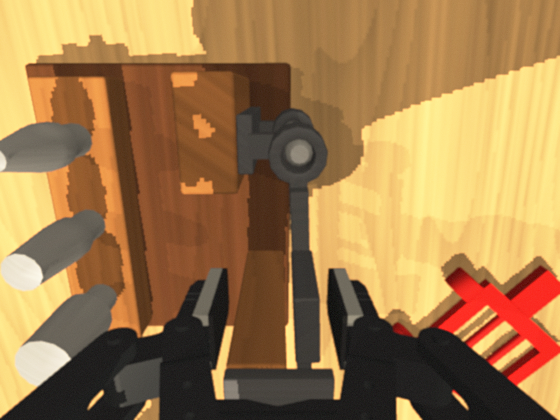

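```bash
for i in 1 2; do python3 -m creep '[[[0,0,0],[0,0,0],0],[[0,0,0],[0,0,0],0],[[0,0,0],[0,0,0],0],[[0,0,0],[0,0,0],0],[[0,0,0],[0,0,0],0],[[0,0,0],[0,0,0],0]]' | head -1; python3 look.py w18$i>/dev/null; python3 ang2.py w18$i; done
```

```text
clock: 16.25
1301 dx/dy deg 1.0802780156994087
clock: 16.8
1308 dx/dy deg 0.9181566359006932
```

```bash
python3 -m creep '[[[2,0,0],[0,0,0],0],[[4,0,0],[0,0,0],0],[[5,0,0],[0,0,0],0],[[6,0,0],[0,0,0],0],[[6.5,0,0],[0,0,0],0],[[7,0,0],[0,0,0],0],[[7,0,0],[0,0,0],0],[[7,0,0],[0,0,0],0],[[7,0,0],[0,0,0],0]]'; python3 look.py w19;python3 ang2.py w19;  python3 -m creep '[[[-0.3,0,0],[0,0,0],0],[[-0.6,0,0],[0,0,0],0],[[-0.9,0,0],[0,0,0],0],[[-1.2,0,0],[0,0,0],0],[[-1.5,0,0],[0,0,0],0],[[-1.8,0,0],[0,0,0],0],[[-2.1,0,0],[0,0,0],0],[[-2.4,0,0],[0,0,0],0],[[-2.8,0,0],[0,0,0],0],[[-3.2,0,0],[0,0,0],0],[[-3.6,0,0],[0,0,0],0],[[-4,0,0],[0,0,0],0]]'; python3 look.py w20;python3 ang2.py w20
```

```text
clock: 17.6
position: [612.5, -149.4, 152.1]
ee_rot: [-0.022, -0.707, 0.707, 0.022]
contact_force: [0.1, -1.1, -0.1]
gripper_width: 42.6
[ 612.47 -149.4   152.09] 176.3876518891164 [-1.15 -0.18  0.3 ]
ring tool ((16.42674446105957, 53.92411422729492), 13.608959197998047) 20.3097431399935
1342 dx/dy deg 2.663201154676696
clock: 18.65
position: [608.6, -149.4, 152.1]
ee_rot: [-0.022, -0.707, 0.707, 0.022]
contact_force: [-0.0, 0.3, -0.3]
gripper_width: 42.3
[ 608.48 -149.39  152.12] 176.38753727686287 [-0.48  0.62 -0.08]
ring tool ((12.734411239624023, 53.84086227416992), 13.589119911193848) 20.422823961434794
1324 dx/dy deg 1.848160380197881
```

```bash
python3 -m creep '[[[2,0,0],[0,0,0],0],[[3.5,0,0],[0,0,0],0],[[4.5,0,0],[0,0,0],0],[[5,0,0],[0,0,0],0],[[5,0,0],[0,0,0],0],[[5,0,0],[0,0,0],0]]'; python3 look.py w21;python3 ang2.py w21;  python3 -m creep '[[[-0.2,0,0],[0,0,0],0],[[-0.4,0,0],[0,0,0],0],[[-0.6,0,0],[0,0,0],0],[[-0.8,0,0],[0,0,0],0],[[-1,0,0],[0,0,0],0],[[-1.2,0,0],[0,0,0],0],[[-1.4,0,0],[0,0,0],0],[[-1.6,0,0],[0,0,0],0],[[-1.8,0,0],[0,0,0],0],[[-2,0,0],[0,0,0],0],[[-2.2,0,0],[0,0,0],0],[[-2.4,0,0],[0,0,0],0]]'; python3 look.py w22;python3 ang2.py w22
python3 -m creep '[[[-1,0,0],[0,0,0],0],[[-2,0,0],[0,0,0],0],[[-3,0,0],[0,0,0],0],[[-5,0,0],[0,0,0],0],[[-5,0,0],[0,0,0],0],[[-5,0,0],[0,0,0],0]]';python3 look.py w23;python3 ang2.py w23
```

```text
clock: 19.2
position: [613.5, -149.4, 152.1]
ee_rot: [-0.022, -0.707, 0.707, 0.022]
contact_force: [-1.3, -0.2, 0.6]
gripper_width: 42.3
[ 613.5  -149.43  152.08] 176.38743596296615 [-0.58 -0.2   0.48]
ring tool ((16.840795516967773, 54.05851364135742), 13.756573677062988) 20.33758102050903
1363 dx/dy deg 3.711089927685878
clock: 20.25
position: [611.2, -149.4, 152.1]
ee_rot: [-0.022, -0.707, 0.707, 0.022]
contact_force: [0.6, -0.1, -0.7]
gripper_width: 43.0
[ 611.14 -149.39  152.12] 176.3867916441551 [-0.55 -0.26  0.06]
ring tool ((15.11278247833252, 54.025230407714844), 13.667110443115234) 20.41052176709905
1363 dx/dy deg 2.713628147303753
clock: 20.8
position: [606.1, -149.4, 152.2]
ee_rot: [-0.022, -0.707, 0.707, 0.022]
contact_force: [0.3, -0.4, 0.9]
gripper_width: 42.1
[ 606.2  -149.38  152.21] 176.39302584733258 [-0.42  1.11 -0.01]
ring tool ((10.008594512939453, 53.906150817871094), 13.502774238586426) 20.511442456372112
1308 dx/dy deg 2.5484696781482343
```

```bash
python3 -m creep '[[[-1,0,8],[0,0,0],0],[[-1,0,20],[0,0,0],0],[[-1,0,35],[0,0,0],0],[[-1,0,55],[0,0,0],0],[[-1,0,80],[0,0,0],0],[[-1,0,110],[0,0,0],0],[[-1,0,110],[0,0,0],0],[[-1,0,110],[0,0,0],0],[[-1,0,110],[0,0,0],0]]';python3 look.py w24 2>/dev/null;python3 ang2.py w24; python3 ang.py w24|tail -1
python3 - <<'E'
from h import *
grab('scene','s24');grab('top','t24');a=cv2.imread('pics/s24.png')[180:350,190:350];cv2.imwrite('pics/s24c.png',cv2.resize(a,None,fx=3.5,fy=3.5,interpolation=cv2.INTER_CUBIC))
E
```

```text
clock: 21.6
position: [604.9, -149.2, 262.3]
ee_rot: [0.022, 0.707, -0.707, -0.022]
contact_force: [-0.9, 0.1, -1.7]
gripper_width: 42.5
[ 604.63 -149.25  261.45] 176.3825193986228 [ 0.81 -0.52  0.17]
ring tool ((0.0, 0.0), 0.0) nan
471 dx/dy deg 2.890853478028862
gate yaw from y axis deg 2.6188538139297037 x at free edge y=-75: 598.506547814867
```

View pics/w24.png

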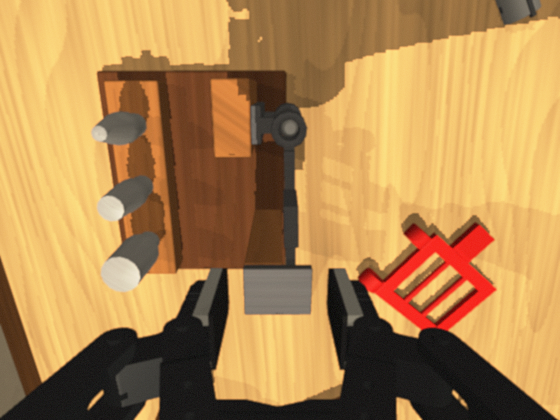

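View pics/s24c.png

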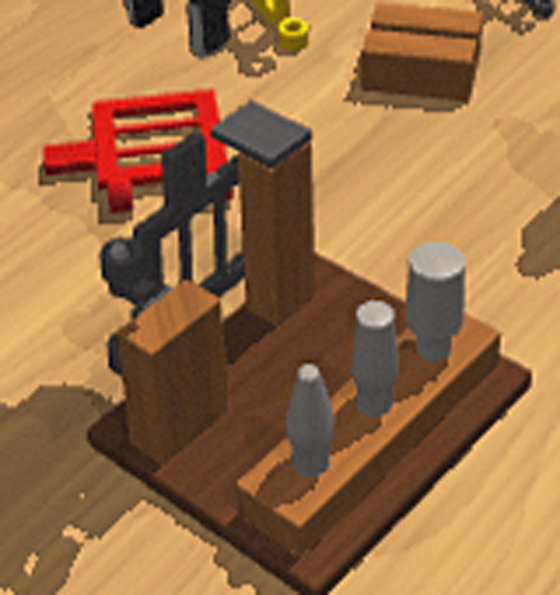

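View pics/t24.png

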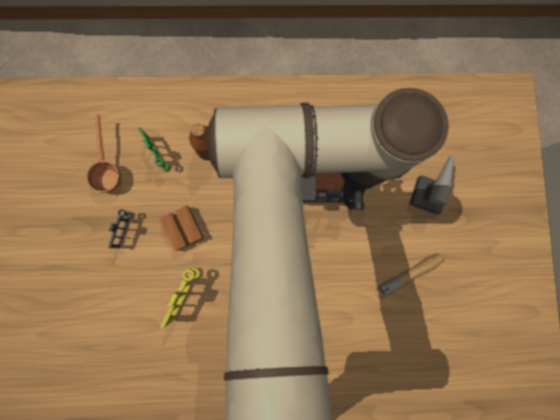

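```bash
python3 - <<'E'
from h import *
w,im=cloud('wrist','w24')
print('pin',np.nanmedian(w[125:130,286:291,2]),'ring',np.nanmedian(w[124:131,277:281,2]),np.nanmedian(w[124:131,299:302,2]))
arm.job_done()
E
```

```text
pin 135.2853666819372 ring 130.62169255210384 131.1139540584589
the job is handed in; nothing more can be done
```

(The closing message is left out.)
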